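Index the stain-pot carriage one station on and hold its pin home

ROBOT

A 6-joint arm with a two-finger parallel gripper is mounted at the origin on the work surface. World frame = base frame: x ahead of the robot, y to its left, z up, the work surface at z = 0. Lengths are in m, angles in rad, forces in N, time in s.
With the tool pointing down it reaches from about 0.325 to 0.875 m from the base axis. Payload 4.4 kg.
Tool frame: the origin (TCP) lies midway between the tips of the shut fingers; the grasp point (between the pads) lies 19 mm behind it; z points along the fingers, y is the line along which they close (so a half turn about z gives the same grasp; the last joint's range is limited). The gripper opens to 85 mm and grips with 20 to 120 N. Pads are 22 mm wide; open, the fingers measure 114 mm over their backs; the gripper's body (76 mm by 85 mm) begins 54 mm behind the grasp point. The pads swing forward as they close: fully open they stand 13 mm farther back than shut.
Start: joints at [-1.407, 0.207, 1.542, -0, 1.393, -0.15], TCP at [0.178, -0.547, 0.231] pointing down, gripper open.
Joint ranges: [-2.73, 2.73], [-0.86, 2.22], [0.23, 2.46], [-1.11, 4.25], [0.08, 2.63], [-2.82, 2.82]. Speed limits (rad/s): [2.79, 2.79, 3.14, 3.14, 3.14, 3.14].

INTERFACE

Orientations are given as a unit quaternion [x, y, z, w].
In Python, from rig import telemetry, vision, robot gives the robot as it stands.
- The arm moves only by the shell command python3 -m inch 'ROWS' [FORCE]. ROWS is text: rows parted by semicolons, each of 7 numbers parted by spaces: the gripper command: -1 is fully open, 1 is shut, values between are in proportion, then the shift along the tool's x, y, z in units of 20 cm (1.0 is 20 cm), then the turn, a rotation vector about the tool's x, y, z in units of 90 degrees (1.0 is 90 degrees). In form: hand x y z wx wy wz; .... A call has 1 to 10 rows; each row is the pose to reach, as a shift and turn from the pose commanded when the call began, along the tool's axes at that moment; what a row does not reach only later rows make up. A row lasts 1/12 s, in which the tool goes at most 41.7 mm and 7.16 degrees, less where a joint would pass 70% of its speed; a pose out of reach is approached as far as the arm can. A call with a number of a shift or a turn outside -1 to 1 is refused whole. A call with a gripper value outside its range is refused whole. The fingers move at their own pace and stop on an object; FORCE is the grip in N (left out, the last holds). Time passes only in rows, so rows that repeat a pose let the fingers close. It gives the time, the measured TCP pose, the force, the opening and the grip force at its end, in the units of the state.
- telemetry.get_state(): the state, without advancing time (a new reading comes with each control period).
- vision.read_camera(name): name is "side" or "top" or "wrist"; returns the picture (420x560x3 uint8, blue, green, red); there is no depth.
- vision.camera_info(name): a dict with "vfov" (degrees; the focal length in pixels is half the picture's height over the tangent of half this angle, whatever the lens; pixels are square), "cx", "cy" (the principal point, pixels), "dist" ([k1, k2, p1, p2, k3] as OpenCV has them; the pictures are not rectified), "R" (3x3) and "t" (3): a world point X has camera coordinates R X + t; the wrist camera has in their place "hand_eye" (4x4, takes a point from camera to tool coordinates, whose origin is the TCP and whose axes are the flange's). Camera axes: x right, y down, z forward; pixel columns grow to the right and rows downward; lengths in m; the calibration is good to about 2 mm. A picture is of the moment at which its call begins: read the wrist's pose just before it. camera_info takes no time and is no camera call.
- robot.finish_job(): hands the job in; it is judged then, once.
The state is a dict: "time_s": time; "joint_positions": joint angles; "qvel": joint speeds; "joint_efforts": joint torques, N m; "ee_pos": TCP position; "eef_rot": TCP orientation; "ft_force": force on the tool from outside, world axes, zero at the start; "ft_torque": the same for the moment, N m; "width": opening from 0.0 (shut) to 1.0 (fully open); "finger_force": force on a finger pad.
Only numpy, scipy, OpenCV 4.12 (cv2) and the standard library are available. Lean on these libraries where they do the work, as an engineer would, in place of code of your own. Each camera call takes 0.05 s, during which the arm holds its last target. There are 200 camera calls.

TASK

On the dental bench, swing the steel keeper bar fully shut over the three stain pots until it snaps in behind its brass catch ball. Only then pull up the red plunger knob, slide the carriage along the tube to the next hole, the one beside the blue tab, and let the pin down fully home in that hole. Finish while still holding the red knob with the pin engaged; keep the pots in their tray and leave everything else on the bench where it is.

Things in the scene. Friction and masses are not known exactly. Their poses are not given: they have to be found in the camera images.
- indexer: Fixed slide: grey base plate 170 x 380 x 10 mm with a 30 mm square aluminium tube along y (top 60 mm above the bench; five 10 mm holes on top, 50 mm apart, the middle one at y = 0) between two dark feet 64 mm high. Origin: centre of the plate's underside, on the bench. y along the tube, z up, x across, away from the pot tray. Place and heading vary.
- carriage (a joint): Slide of the white sleeve with its tray along the tube, m, positive to +y of the indexer; 0 = middle hole (always the start), neighbouring holes at +0.05 and -0.05, further ones at +0.10 and -0.10. Locked while the pin is in a hole (1 mm play); with the pin pulled it slides against about 2 N.
- plunger (a joint): Lift of the red knob and its pin, m: 0 = pin fully down in a hole, 0.016 = top stop. The pin (8 mm, round tip) reaches 8 mm below the tube's top and clears the hole at 0.009 or more. A spring pulls it down with about 4 N at 0, 8 N at 0.012; let down off a hole it rides on the tube at about 0.008.
- pull_knob: Red plunger knob on top of the sleeve: upright, round, 26 mm in diameter, 84 to 114 mm above the bench when down, over a steel boss 22 mm in diameter whose top is at 77.5 mm. Origin: on the knob's axis, at bench height when down; z up. Moves with the carriage and rises with the plunger.
- knob_mid (a point): Middle of the red knob, on its axis and half-way up (99 mm above the bench when the pin is down).
- sleeve_mid (a point): Point on the pin's axis at the height of the tube's top, moving with the carriage. The white sleeve is 46 x 64 mm (across x along the tube), its top 67.5 mm above the bench.
- keeper (a joint): Angle of the keeper bar, rad: 0 = fully shut, along the tray over the pots, against its stop; positive = open towards the indexer's -x (1.57 would point to -x). Starts 0.7 to 1.2 open. Upright hinge, light friction: it stays where it is left. Shutting, it rides over a spring catch ball at about 0.13 to 0.07 (a few newtons at the peg), then snaps home.
- keeper_hinge (a point): The keeper bar's upright hinge axis, at the bar's mid-height (62 mm above the bench), at the tray's +y end (indexer y), 60 mm from the tray's centre. The steel bar is 10 mm wide, 8 mm thick, 120 mm long, its top 66 mm above the bench; shut, it runs from here to -y of the indexer.
- keeper_peg (a point): Green upright peg on the keeper bar, 14 mm in diameter, top 108 mm above the bench; this point is on its axis 90 mm above the bench (18 mm below its top), 85 mm from the hinge axis along the bar. Grip or push it to swing the bar.
- tray_mid (a point): Centre of the white three-pocket tray (37 mm across x 104 mm along y), 40 mm above the bench; fixed to the sleeve's -x side, 62 mm from the tube's middle; moves with the carriage.
- tab_blue: Blue station tab, 39 mm high with a flat top 28 mm wide along y, standing on the base plate beyond the tube (indexer x = +58 mm), exactly abreast of the hole next to the starting one on one side (indexer y = +50 or -50 mm): the wanted hole. Origin: centre of its underside, 10 mm above the bench; axes parallel to the indexer's.
- tab_yellow: Yellow station tab of the same shape, abreast of the neighbouring hole on the other side: not the wanted one.
- pot0_mid (a point): Centre of the stain pot with the black lid dot (26 mm in diameter, 24 mm high), loose in a tray pocket with about 2 mm play, top 53 mm above the bench.
- pot1_mid (a point): Centre of the stain pot with the orange lid dot (26 mm in diameter, 24 mm high), loose in a tray pocket with about 2 mm play, top 53 mm above the bench.
- pot2_mid (a point): Centre of the stain pot with the grey lid dot (26 mm in diameter, 24 mm high), loose in a tray pocket with about 2 mm play, top 53 mm above the bench.
- spare_pot: Spare stain pot with a green lid dot, 26 mm in diameter, 24 mm high, standing by the slide; leave it alone. Origin: centre of its underside.
- stone_cast: Cream stone cast of a jaw, 50 x 60 x 27 mm, beyond the slide; leave it alone. Origin: centre of its underside.
- wax_knife: Spatula-like wax knife, 160 mm long, lying on the bench; leave it alone. Origin: centre of its underside.
- mug: White mug with brushes, 84 mm in diameter, 160 mm high with the brushes; leave it alone. Origin: centre of its underside.
- glass_bowl: Glass bowl, 116 mm in diameter, 50 mm high; leave it alone. Origin: centre of its underside.
- bottle_a: White squeeze bottle, 52 mm in diameter, 130 mm high; leave it alone. Origin: centre of its underside.
- bottle_b: White bottle with a blue cap, 52 mm in diameter, 130 mm high; leave it alone. Origin: centre of its underside.

How it is judged:
By the outcome, as a careful person would: the job done as asked, in the order asked, and still so for the second after the job is handed in, while the arm keeps its last pose, push and grip.
It also fails if it takes over 48 s, if anything falls off the work surface, if the arm or the gripper's body presses on something with over 40 N, if the wrist force passes 120 N, or if a joint passes its speed limit or range.

## Working session

There is one attempt and no reset: what is moved stays moved. The work goes in short steps, Python scripts to look and compute and a shell command to move; the robot and the scene stay as the last step left them, time stands still between calls to the robot, and variables do not carry over. Pictures are saved under pics/ and viewed, at most 10 in all, crops included, and the job is handed in when it is done.

```bash
ls; mkdir -p pics
cat > h.py <<'E'
import numpy as np, cv2, json
from rig import telemetry, vision, robot
from scipy.spatial.transform import Rotation as Ro
def K(i):
    f=210/np.tan(np.radians(i["vfov"])/2)
    return np.array([[f,0,i["cx"]],[0,f,i["cy"]],[0,0,1]])
def cam(name,st=None):
    i=vision.camera_info(name)
    if "R" in i: R=np.array(i["R"]);t=np.array(i["t"])
    else:
        T=np.eye(4);T[:3,:3]=Ro.from_quat(st["eef_rot"]).as_matrix();T[:3,3]=st["ee_pos"]
        C=np.linalg.inv(T@np.array(i["hand_eye"]));R=C[:3,:3];t=C[:3,3]
    return K(i),np.array(i["dist"],float),R,t
def ray(c,uv):
    k,d,R,t=c
    p=cv2.undistortPoints(np.array([[uv]],float),k,d)[0,0]
    v=R.T@np.array([p[0],p[1],1]);return -R.T@t,v/np.linalg.norm(v)
def onz(c,uv,z):
    o,v=ray(c,uv);return o+v*(z-o[2])/v[2]
def proj(c,X):
    k,d,R,t=c
    return cv2.projectPoints(np.array(X,float).reshape(-1,3),cv2.Rodrigues(R)[0],t,k,d)[0].reshape(-1,2)
def blobs(img,lo,hi,amin=15):
    m=cv2.inRange(cv2.cvtColor(img,cv2.COLOR_BGR2HSV),np.array(lo),np.array(hi))
    n,l,s,c=cv2.connectedComponentsWithStats(m)
    return sorted([(int(s[j,4]),c[j].round(1).tolist(),s[j,:4].tolist()) for j in range(1,n) if s[j,4]>=amin],reverse=True)[:5]
COL=dict(red=([0,140,70],[8,255,255]),green=([45,90,40],[85,255,255]),blue=([100,120,50],[130,255,255]),yellow=([22,130,90],[34,255,255]))
E
python3 - <<'E'
from h import *
st=telemetry.get_state();print({k:np.round(v,3).tolist() for k,v in st.items()})
for n in("top","side","wrist"):
    im=vision.read_camera(n);cv2.imwrite(f"pics/{n}0.png",im)
    c=cam(n,st);print(n,"cam at",(-c[2].T@c[3]).round(3),"fwd",c[2][2].round(2),"f",c[0][0,0].round())
    for k,(a,b) in COL.items(): print(k,blobs(im,a,b))
E
```

```text
pics
{'time_s': 0.0, 'joint_positions': [-1.407, 0.207, 1.543, 0.0, 1.393, -0.15], 'qvel': [0.0, 0.001, 0.001, 0.001, 0.0, 0.001], 'joint_efforts': [-0.001, -38.304, -29.159, -0.0, 0.01, -0.0], 'ee_pos': [0.178, -0.546, 0.23], 'eef_rot': [0.988, 0.157, -0.0, -0.001], 'ft_force': [-0.46, 0.302, -0.049], 'ft_torque': [0.027, 0.001, 0.002], 'finger_force': 0.0, 'width': 1.0}
top cam at [ 0.303 -0.007  1.454] fwd [ 0.2   0.   -0.98] f 448.0
red [(56, [280.8, 190.5], [277, 186, 8, 10])]
green [(20, [285.5, 236.5], [284, 234, 4, 6])]
blue [(2200, [465.6, 301.5], [438, 281, 57, 42]), (228, [89.7, 280.5], [80, 263, 20, 36]), (82, [289.5, 172.1], [285, 167, 10, 12]), (54, [131.4, 188.4], [128, 185, 8, 8])]
yellow [(78, [260.3, 180.4], [256, 176, 10, 10])]
side cam at [0.549 0.713 0.842] fwd [ 0.02 -0.67 -0.75] f 380.0
red [(68, [258.8, 191.6], [255, 186, 8, 12])]
green [(33, [310.6, 192.7], [309, 187, 4, 13])]
blue [(13846, [137.3, 33.1], [21, 0, 222, 71]), (4017, [531.1, 56.0], [498, 0, 62, 123]), (1685, [363.3, 11.0], [327, 0, 76, 24]), (819, [360.0, 102.9], [343, 90, 37, 26]), (597, [436.3, 11.6], [419, 0, 34, 24])]
yellow [(98, [240.2, 223.7], [235, 218, 11, 16])]
wrist cam at [ 0.248 -0.525  0.373] fwd [-0.27 -0.09 -0.96] f 336.0
red []
green []
blue [(23344, [356.7, 100.0], [256, 8, 210, 182]), (122, [373.8, 374.0], [365, 362, 17, 28])]
yellow []
```

View pics/top0.png

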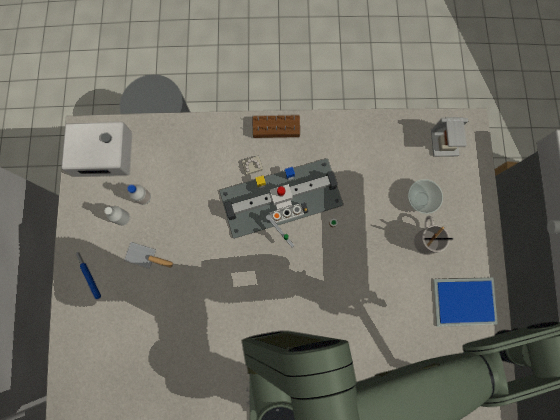

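View pics/side0.png

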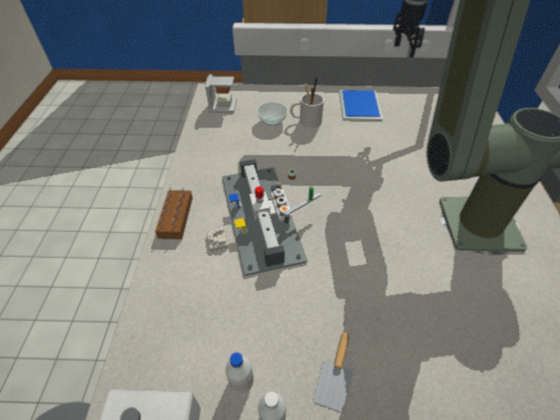

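The top view shows the red knob at (281,190), the green peg at (286,237), the blue tab at (289,172), which is on the −y side, and the yellow tab at (260,180). The side view agrees, and the keeper's hinge is at the tray's left end. Next I triangulate.

```bash
cat > loc.py <<'E'
from h import *
def tri(a,ua,b,ub):
    o1,v1=ray(a,ua);o2,v2=ray(b,ub)
    s=np.linalg.lstsq(np.c_[v1,-v2],o2-o1,rcond=None)[0]
    p,q=o1+s[0]*v1,o2+s[1]*v2
    return (p+q)/2,np.linalg.norm(p-q)
E
python3 - <<'E'
from loc import *
t=cam("top");s=cam("side")
knob=tri(t,(280.8,190.5),s,(258.8,191.6));peg=tri(t,(285.5,236.5),s,(310.6,192.7))
b=tri(t,(289.5,172.1),s,(234.5,198));y=tri(t,(260.3,180.4),s,(240.2,223.7))
for n,v in zip(("knob","peg","blue","yel"),(knob,peg,b,y)):print(n,v[0].round(4),"gap",round(v[1],4))
im=cv2.imread("pics/side0.png");print(blobs(im[150:250,200:350],*COL["blue"]))
for n,z,c,uv in(("knob",.105,t,(280.8,190.5)),("knob",.099,s,(258.8,191.6)),("peg",.09,t,(285.5,236.5)),("peg",.088,s,(310.6,192.7)),("blue",.045,t,(289.5,172.1)),("yel",.045,t,(260.3,180.4))):print(n,onz(c,uv,z).round(4))
d=onz(t,(260.3,180.4),.045)-onz(t,(289.5,172.1),.045);print("tab dist",np.linalg.norm(d),"y axis heading deg",np.degrees(np.arctan2(d[1],d[0])))
a=cv2.imread("pics/top0.png")[140:260,200:360];c=im[150:280,200:350]
cv2.imwrite("pics/crop0.png",np.vstack([cv2.resize(a,(560,420*560//560))[:300*2],])[:])
E
```

```text
knob [ 0.6343 -0.0124  0.1015] gap 0.0003
peg [ 0.4919 -0.0245  0.0887] gap 0.0007
blue [ 0.7099 -0.0422  0.0428] gap 0.0002
yel [0.6836 0.0536 0.0425] gap 0.0002
[(72, [33.6, 47.4], [29, 43, 10, 12])]
knob [ 0.6333 -0.0124  0.105 ]
knob [ 0.6347 -0.0149  0.099 ]
peg [ 0.4914 -0.0244  0.09  ]
peg [ 0.4922 -0.0253  0.088 ]
blue [ 0.7094 -0.0422  0.045 ]
yel [0.683  0.0535 0.045 ]
tab dist 0.0992270300550807 y axis heading deg 105.39539874437087
```

View pics/crop0.png

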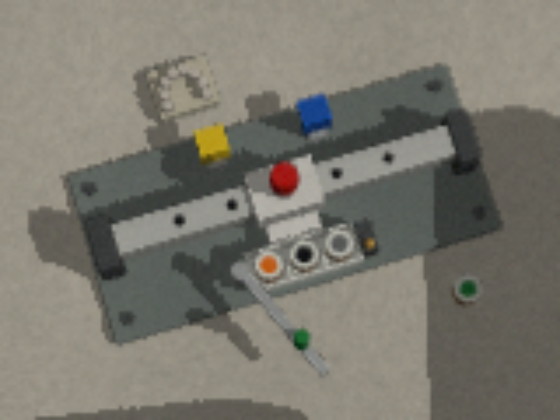

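The crop matches: bar open about 1.16 rad (peg 85.5 mm from the hinge, as it should be), yaw 15.4°, blue tab on the −y side. I move to above the peg.

```bash
python3 -m inch '-1 .16 -.14 0 0 0 0;-1 .32 -.28 0 0 0 0;-1 .48 -.42 0 0 0 0;-1 .64 -.56 0 0 0 0;-1 .8 -.7 0 0 0 0;-1 .8 -.7 0 0 0 0' 20; python3 -m inch '-1 .16 -.14 0 0 0 0;-1 .32 -.28 0 0 0 0;-1 .48 -.42 0 0 0 0;-1 .64 -.56 0 0 0 0;-1 .8 -.7 0 0 0 0;-1 .8 -.7 0 0 0 0'
cat >> loc.py <<'E'
def go(P,ydir):
    st=telemetry.get_state();R=Ro.from_quat(st["eef_rot"])
    y=np.array([np.cos(np.radians(ydir)),np.sin(np.radians(ydir)),0]);z=np.array([0,0,-1.])
    G=Ro.from_matrix(np.c_[np.cross(y,z),y,z])
    print("t",round(st["time_s"],2),"tcp",np.round(st["ee_pos"],4),"ydeg",np.degrees(np.arctan2(*R.as_matrix()[[1,0],1])).round(1),"F",np.round(st["ft_force"],1),"w",round(st["width"],3),"| shift",(R.inv().apply(np.array(P)-st["ee_pos"])/.2).round(3),"turn",((R.inv()*G).as_rotvec()/(np.pi/2)).round(3))
E
python3 -c "
from loc import *
go([.4919,-.0245,.13],-51.3);print(telemetry.get_state()['joint_positions'])"
```

```text
time_s: 0.65
ee_pos: [0.289, -0.3583, 0.2305]
eef_rot: [0.987, 0.159, 0.001, -0.002]
ft_force: [-0.4, -0.7, 0.2]
width: 1.003
finger_force: 0.0
time_s: 1.15
ee_pos: [0.3977, -0.1761, 0.2311]
eef_rot: [0.987, 0.16, 0.001, -0.001]
ft_force: [-0.7, -0.3, -0.4]
width: 1.0
finger_force: 0.0
t 1.15 tcp [ 0.3977 -0.1761  0.2311] ydeg -71.5 F [-0.7 -0.3 -0.4] w 1.0 | shift [ 0.686 -0.569  0.509] turn [-0.001 -0.002 -0.225]
[-0.61879777 -0.10113062  1.86507493  0.00336898  1.37839269  0.62925359]
```

```bash
python3 -m inch '-1 .14 -.115 0 0 0 -.06;-1 .28 -.23 0 0 0 -.12;-1 .42 -.34 0 0 0 -.18;-1 .56 -.45 0.1 0 0 -.22;-1 .686 -.57 .25 0 0 -.225;-1 .686 -.57 .35 0 0 -.225;-1 .686 -.57 .35 0 0 -.225;-1 .686 -.57 .35 0 0 -.225'
python3 - <<'E'
from loc import *
go([.4919,-.0245,.075],-51.3)
st=telemetry.get_state();im=vision.read_camera("wrist");cv2.imwrite("pics/w1.png",im);c=cam("wrist",st)
for k,(a,b) in COL.items(): print(k,blobs(im,a,b))
print(proj(c,[[.4919,-.0245,.108],[.6343,-.0124,.114],[.5586,.029,.066]]).round())
E
```

```text
time_s: 1.82
ee_pos: [0.4894, -0.0306, 0.1598]
eef_rot: [0.945, 0.328, -0.002, -0.001]
ft_force: [-0.1, -0.1, 0.1]
width: 0.997
finger_force: 0.0
t 1.82 tcp [ 0.4894 -0.0306  0.1598] ydeg -51.7 F [-0.1 -0.1  0.1] w 0.997 | shift [ 0.03  -0.015  0.424] turn [-0.002  0.002 -0.004]
red [(1601, [420.6, 17.1], [392, 0, 59, 41])]
green [(527, [270.7, 220.5], [261, 202, 20, 35]), (193, [446.3, 255.1], [438, 248, 17, 15])]
blue [(16, [482.0, 0.6], [479, 0, 8, 3])]
yellow []
[[268. 228.]
 [426.   4.]
 [268.  84.]]
```

View pics/w1.png

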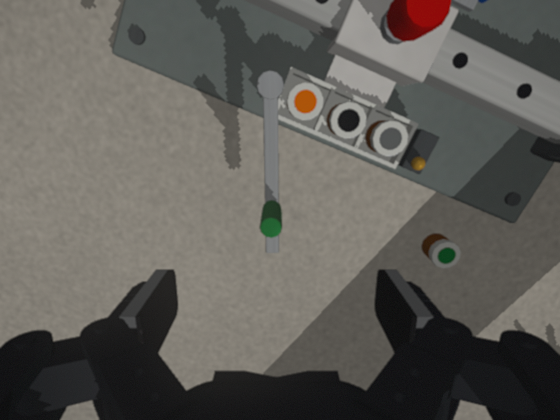

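The wrist view shows the peg top at (271,227) and the hinge at (270,84), within 3 px of prediction. I descend and grip the peg.

```bash
python3 -m inch '-1 .03 -.01 .15 0 0 0;-.2 .03 -.01 .3 0 0 0;0 .03 -.01 .42 0 0 0;.4 .03 -.01 .42 0 0 0;1 .03 -.01 .42 0 0 0;1 .03 -.01 .42 0 0 0;1 .03 -.01 .42 0 0 0;1 .03 -.01 .42 0 0 0;1 .03 -.01 .42 0 0 0;1 .03 -.01 .42 0 0 0' 20
python3 -c "
from loc import *
go([.4919,-.0245,.075],-51.3)
H=np.array([.5586,.029]);p=np.array(telemetry.get_state()['ee_pos'][:2])-H;print(np.linalg.norm(p),np.degrees(np.arctan2(*p[::-1]))+74.6)"
```

```text
time_s: 2.7
ee_pos: [0.4963, -0.0263, 0.08]
eef_rot: [0.945, 0.328, 0.002, 0.002]
ft_force: [-1.9, -1.6, 7.4]
width: 0.152
finger_force: 22.6
t 2.7 tcp [ 0.4963 -0.0263  0.08  ] ydeg -51.7 F [-1.9 -1.6  7.4] w 0.152 | shift [-0.012 -0.021  0.025] turn [ 0.003 -0.001 -0.004]
0.0832684533115949 -63.80038654188769
```

```bash
python3 -m inch '1 .002 .037 -.01 0 0 -.056;1 .0065 .074 -.01 0 0 -.111;1 .0145 .11 -.01 0 0 -.167;1 .026 .145 -.01 0 0 -.222;1 .026 .145 -.01 0 0 -.222'
python3 -m inch '1 .002 .037 0 0 0 -.056;1 .0065 .074 0 0 0 -.111;1 .0145 .11 0 0 0 -.167;1 .026 .145 0 0 0 -.222;1 .026 .145 0 0 0 -.222'
python3 -c "
from loc import *
go([.5812,-.0529,.08],15.4)
H=np.array([.5586,.029]);p=np.array(telemetry.get_state()['ee_pos'][:2])-H;print(np.linalg.norm(p),np.degrees(np.arctan2(*p[::-1]))+74.6)"
```

```text
time_s: 3.12
ee_pos: [0.518, -0.0447, 0.0801]
eef_rot: [0.873, 0.487, 0.002, 0.0]
ft_force: [1.2, 1.9, 1.5]
width: 0.156
finger_force: 22.0
time_s: 3.53
ee_pos: [0.545, -0.0542, 0.0801]
eef_rot: [0.776, 0.631, 0.002, -0.0]
ft_force: [0.2, 4.9, 2.7]
width: 0.154
finger_force: 22.1
t 3.53 tcp [ 0.545  -0.0542  0.0801] ydeg -11.7 F [0.2 4.9 2.7] w 0.154 | shift [0.043 0.176 0.001] turn [ 0.001 -0.002 -0.302]
0.0843039457502627 -24.68667911272145
```

```bash
python3 -m inch '1 .003 .045 0 0 0 -.06;1 .01 .09 0 0 0 -.12;1 .022 .13 0 0 0 -.19;1 .035 .16 0 0 0 -.25;1 .043 .18 0 0 0 -.29;1 .043 .18 0 0 0 -.29;1 .043 .18 0 0 0 -.29'
python3 -c "
from loc import *
go([.5812,-.0529,.08],15.4)
H=np.array([.5586,.029]);p=np.array(telemetry.get_state()['ee_pos'][:2])-H;print(np.linalg.norm(p),np.degrees(np.arctan2(*p[::-1]))+74.6)"
```

```text
time_s: 4.12
ee_pos: [0.5805, -0.052, 0.0801]
eef_rot: [0.614, 0.789, 0.001, -0.001]
ft_force: [-1.4, 6.4, 2.8]
width: 0.153
finger_force: 22.1
t 4.12 tcp [ 0.5805 -0.052   0.0801] ydeg 14.2 F [-1.4  6.4  2.8] w 0.153 | shift [-0.005  0.002  0.   ] turn [ 0.    -0.002 -0.013]
0.08394263605057183 -0.2894149785886384
```

```bash
python3 -m inch '1 -.01 .01 0 0 0 -.01;1 -.01 .015 0 0 0 -.01;1 -.01 .02 0 0 0 -.01;1 -.01 .02 0 0 0 -.01'
python3 - <<'E'
from loc import *
go([.5812,-.0529,.08],15.4)
for n in("top","side"): cv2.imwrite(f"pics/{n}2.png",vision.read_camera(n))
E
```

```text
time_s: 4.45
ee_pos: [0.581, -0.0525, 0.0798]
eef_rot: [0.608, 0.794, -0.001, -0.005]
ft_force: [-10.4, 6.4, 9.8]
width: 0.154
finger_force: 23.2
t 4.45 tcp [ 0.581  -0.0525  0.0798] ydeg 15.2 F [-10.4   6.4   9.8] w 0.154 | shift [-0.002  0.    -0.001] turn [-0.005 -0.004 -0.003]
```

```bash
python3 -m inch '1 0 -.012 0 0 0 0;.3 0 -.015 0 0 0 0;.3 0 -.015 0 0 0 0;.3 0 -.015 0 0 0 0;.3 0 -.015 0 0 0 0;.3 0 -.015 -.2 0 0 0;.3 0 -.015 -.4 0 0 0;.3 0 -.015 -.5 0 0 0;.3 0 -.015 -.5 0 0 0;.3 0 -.015 -.5 0 0 0'
python3 - <<'E'
from loc import *
go([.6343,-.0124,.18],-74.6)
st=telemetry.get_state();im=vision.read_camera("wrist");cv2.imwrite("pics/w2.png",im);c=cam("wrist",st)
for k in("red","green"): print(k,blobs(im,*COL[k]))
print(proj(c,[[.5812,-.0529,.108],[.6343,-.0124,.114],[.5586,.029,.066]]).round())
E
```

```text
time_s: 5.38
ee_pos: [0.5836, -0.057, 0.1814]
eef_rot: [0.607, 0.794, 0.001, 0.002]
ft_force: [-0.5, -0.3, -1.2]
width: 0.348
finger_force: 0.0
t 5.38 tcp [ 0.5836 -0.057   0.1814] ydeg 15.2 F [-0.5 -0.3 -1.2] w 0.348 | shift [0.149 0.303 0.008] turn [ 0.003 -0.001  0.998]
red [(1396, [365.1, 179.9], [343, 160, 45, 41])]
green [(474, [272.8, 213.0], [263, 197, 20, 32])]
[[271. 216.]
 [368. 181.]
 [270.  86.]]
```

View pics/w2.png

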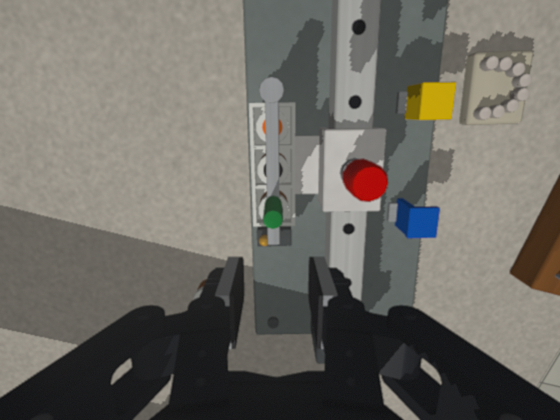

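The bar is shut along the tray, with the brass ball at (263,241) on its outer side. The knob top is at (367,182), as predicted. I check the bar's heading, then turn over to the knob.

```bash
python3 -c "
from loc import *
st=telemetry.get_state();c=cam('wrist',st)
a=onz(c,(271,91),.066);b=onz(c,(273.5,243),.066);d=b-a;print('bar',np.linalg.norm(d),np.degrees(np.arctan2(d[1],d[0])))
for p,q in(((249,103),(257,230)),((294,103),(295,225))):
  d=onz(c,q,.046)-onz(c,p,.046);print('tray edge',np.degrees(np.arctan2(d[1],d[0])))
d=onz(c,(348.5,229),.06)-onz(c,(358.5,27),.06);print('holes',np.linalg.norm(d),np.degrees(np.arctan2(d[1],d[0])),onz(c,(348.5,229),.06))
d=onz(c,(348.5,229),.06)-onz(c,(355,102),.06);print('holes',np.linalg.norm(d))
"
python3 -m inch '-.2 0 .05 0 0 0 .08;-.2 .02 .1 0 0 0 .16;-.2 .04 .15 0 0 0 .24;-.2 .06 .2 0 0 0 .32;-.2 .08 .25 0 0 0 .4;-.2 .1 .3 0 0 0 .48;-.2 .12 .3 0 0 0 .56;-.2 .14 .3 0 0 0 .64;-.2 .149 .303 0 0 0 .7;-.2 .149 .303 0 0 0 .7'
python3 -c "
from loc import *
go([.6343,-.0124,.18],-74.6)"
```

```text
bar 0.11691258433052065 -73.99551130520798
tray edge -72.26408296260846
tray edge -73.39265148798113
holes 0.14949454489103067 -73.94015858333113 [ 0.64721045 -0.06017575  0.06      ]
holes 0.09962073209129846
time_s: 6.27
ee_pos: [0.6311, -0.011, 0.1762]
eef_rot: [0.933, 0.36, -0.002, -0.001]
ft_force: [0.7, 0.3, 0.9]
width: 0.599
finger_force: 0.0
t 6.27 tcp [ 0.6311 -0.011   0.1762] ydeg -47.8 F [0.7 0.3 0.9] w 0.599 | shift [ 0.007  0.016 -0.019] turn [-0.002  0.003  0.297]
```

```bash
python3 -m inch '-.2 .007 .014 0 0 0 .08;-.2 .007 .014 0 0 0 .16;-.2 .007 .014 0 0 0 .24;-.2 .007 .014 0 0 0 .295;-.2 .007 .014 0 0 0 .295;-.2 .007 .014 0 0 0 .295'
python3 - <<'E'
from loc import *
go([.634,-.0122,.083],-74.2)
st=telemetry.get_state();im=vision.read_camera("wrist");c=cam("wrist",st)
print(blobs(im,*COL["red"]),proj(c,[[.634,-.0122,.114],[.634,-.0122,.099]]).round())
E
```

```text
time_s: 6.77
ee_pos: [0.6348, -0.0128, 0.1777]
eef_rot: [0.99, 0.138, -0.001, -0.0]
ft_force: [-0.4, -0.5, 0.0]
width: 0.602
finger_force: 0.0
t 6.77 tcp [ 0.6348 -0.0128  0.1777] ydeg -74.1 F [-0.4 -0.5  0. ] w 0.602 | shift [-0.002 -0.004  0.473] turn [-0.001  0.002  0.001]
[(1264, [276.1, 224.7], [259, 203, 36, 44])] [[273. 232.]
 [273. 225.]]
```

```bash
python3 -m inch '-.2 0 .006 .1 0 0 0;-.2 0 .006 .22 0 0 0;-.2 -.002 .006 .34 0 0 0;-.2 -.002 .006 .42 0 0 0;-.2 -.002 .006 .473 0 0 0;-.2 -.002 .006 .473 0 0 0;.2 -.002 .006 .473 0 0 0;.2 -.002 .006 .473 0 0 0;.2 -.002 .006 .473 0 0 0' 60; python3 -m inch '.35 0 0 0 0 0 0;.5 0 0 0 0 0 0;1 0 0 0 0 0 0;1 0 0 0 0 0 0;1 0 0 0 0 0 0;1 0 0 0 0 0 0;1 0 0 0 0 0 0'
python3 -c "
from loc import *
go([.634,-.0122,.083],-74.2)"
```

```text
time_s: 7.57
ee_pos: [0.6371, -0.0142, 0.0866]
eef_rot: [0.991, 0.137, 0.002, 0.001]
ft_force: [0.2, -0.2, 0.2]
width: 0.4
finger_force: 0.0
time_s: 8.15
ee_pos: [0.6365, -0.0126, 0.0869]
eef_rot: [0.991, 0.137, 0.001, -0.001]
ft_force: [-1.1, 3.9, 5.0]
width: 0.279
finger_force: 58.7
t 8.15 tcp [ 0.6365 -0.0126  0.0869] ydeg -74.3 F [-1.1  3.9  5. ] w 0.279 | shift [-0.012 -0.005  0.02 ] turn [-0.001 -0.002 -0.001]
```

```bash
python3 -m inch '1 0 0 -.02 0 0 0;1 0 0 -.04 0 0 0;1 0 0 -.06 0 0 0;1 0 0 -.06 0 0 0;1 0 0 -.06 0 0 0'
python3 -c "
from loc import *
go([.634,-.0122,.083],-74.2)"
```

```text
time_s: 8.57
ee_pos: [0.6365, -0.0132, 0.0961]
eef_rot: [0.991, 0.137, 0.001, -0.0]
ft_force: [6.0, 2.8, -7.6]
width: 0.28
finger_force: 59.3
t 8.57 tcp [ 0.6365 -0.0132  0.0961] ydeg -74.3 F [ 6.   2.8 -7.6] w 0.28 | shift [-0.011 -0.008  0.066] turn [-0.    -0.002 -0.001]
```

```bash
python3 -m inch '1 0 0 -.017 0 0 0;1 0 0 -.017 0 0 0;1 0 .03 -.017 0 0 0;1 0 .07 -.017 0 0 0;1 0 .11 -.017 0 0 0;1 0 .15 -.017 0 0 0;1 0 .19 -.017 0 0 0;1 0 .23 -.017 0 0 0;1 0 .25 -.017 0 0 0;1 0 .25 -.017 0 0 0'
python3 -m inch '1 0 0 0 0 0 0;1 0 0 0 0 0 0'
python3 -c "
from loc import *
go([.6365+.05*.2722,-.0132-.05*.9622,.087],-74.2)"
```

```text
time_s: 9.4
ee_pos: [0.6506, -0.0626, 0.099]
eef_rot: [0.991, 0.136, 0.002, 0.0]
ft_force: [7.6, 0.5, -9.4]
width: 0.281
finger_force: 59.4
time_s: 9.57
ee_pos: [0.6506, -0.0624, 0.099]
eef_rot: [0.991, 0.136, 0.002, 0.0]
ft_force: [7.4, 0.7, -10.4]
width: 0.279
finger_force: 59.4
t 9.57 tcp [ 0.6506 -0.0624  0.099 ] ydeg -74.3 F [  7.4   0.7 -10.4] w 0.279 | shift [-0.001 -0.006  0.06 ] turn [ 0.001 -0.002 -0.001]
```

```bash
python3 -m inch '1 0 -.006 0 0 0 0;1 0 -.006 0.015 0 0 0;1 0 -.006 .03 0 0 0;1 0 -.006 .045 0 0 0;1 0 -.006 .06 0 0 0;1 0 -.006 .06 0 0 0;1 0 -.006 .06 0 0 0'
python3 - <<'E'
from loc import *
go([.6365+.05*.2722,-.0126-.05*.9622,.087],-74.2)
st=telemetry.get_state();im=vision.read_camera("wrist");cv2.imwrite("pics/w3.png",im)
cv2.imwrite("pics/top3.png",vision.read_camera("top"));cv2.imwrite("pics/side3.png",vision.read_camera("side"))
E
```

```text
time_s: 10.15
ee_pos: [0.6501, -0.0606, 0.0876]
eef_rot: [0.991, 0.137, 0.002, -0.0]
ft_force: [5.1, 2.2, -5.8]
width: 0.278
finger_force: 59.8
t 10.15 tcp [ 0.6501 -0.0606  0.0876] ydeg -74.3 F [ 5.1  2.2 -5.8] w 0.278 | shift [-0.     0.001  0.003] turn [ 0.    -0.002 -0.001]
```

View pics/w3.png

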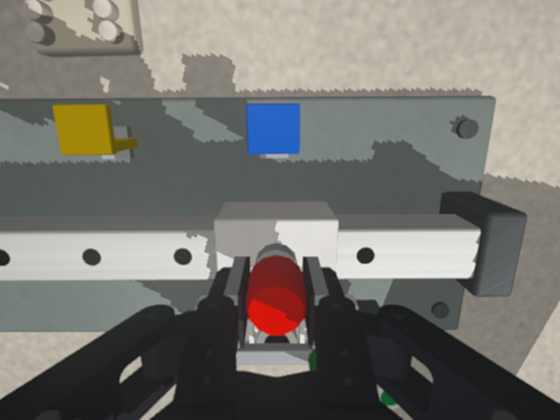

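The carriage is beside the blue tab (273,129), with three holes showing to the left and one to the right. I press the pin fully down.

```bash
python3 -m inch '1 0 0 .008 0 0 0;1 0 0 .016 0 0 0;1 0 0 .024 0 0 0;1 0 0 .03 0 0 0;1 0 0 .03 0 0 0;1 0 0 .03 0 0 0'
python3 -c "
from loc import *
go([.6365+.05*.2722,-.0126-.05*.9622,.087],-74.2)"
```

```text
time_s: 10.8
ee_pos: [0.6504, -0.0606, 0.0868]
eef_rot: [0.991, 0.137, 0.002, 0.0]
ft_force: [-2.9, 3.3, 13.3]
width: 0.28
finger_force: 61.9
t 10.8 tcp [ 0.6504 -0.0606  0.0868] ydeg -74.3 F [-2.9  3.3 13.3] w 0.28 | shift [-0.002 -0.    -0.001] turn [ 0.001 -0.002 -0.001]
```

Run:
```python
from loc import *
import cv2
a=vision.read_camera("top")[140:260,200:360];b=vision.read_camera("side")[140:275,190:350]
cv2.imwrite("pics/fin.png",np.hstack([cv2.resize(a,(400,300)),cv2.resize(b,(356,300))]))
```

```text
(no output)
```

View pics/fin.png

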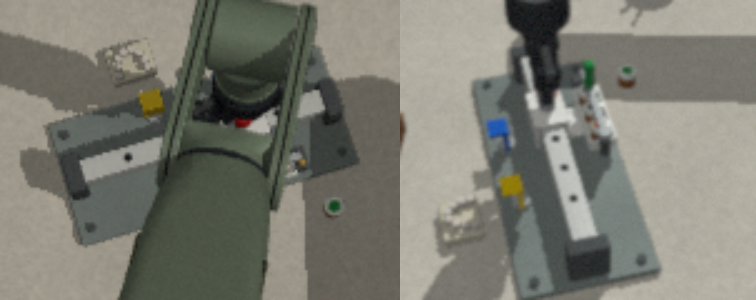

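The pin is on its hard stop: the height equals the starting height, with 13 N pushing back. The side view shows the carriage abreast of the blue tab, the bar shut and the pots in their tray.

```bash
python3 -c "
from rig import robot
print(robot.finish_job())"
```

```text
the job is handed in; nothing more can be done
None
```

The job is handed in at about 11 s: I shut the keeper against its stop first, then moved the carriage to the hole beside the blue tab, and the gripper still holds the red knob with the pin fully down.

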